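Shut the incubator and reset its lid alarm

ROBOT

A 6-joint arm with a two-finger parallel gripper is mounted at the origin on the work surface. World frame = base frame: x ahead of the robot, y to its left, z up, the work surface at z = 0. Lengths are in m, angles in rad, forces in N, time in s.
With the tool pointing down it reaches from about 0.325 to 0.9 m from the base axis. Payload 3.5 kg.
Tool frame: the origin (TCP) lies midway between the tips of the shut fingers; the grasp point (between the pads) lies 19 mm behind it (r.grasp_offset is the distance from the TCP to the grasp point, in m); z points along the fingers, y is the line along which they close (so a half turn about z gives the same grasp; the last joint's range is limited). The gripper opens to 85 mm and grips with 20 to 120 N. Pads are 22 mm wide; open, the fingers measure 114 mm over their backs; the gripper's body (76 mm by 85 mm) begins 54 mm behind the grasp point. The pads swing forward as they close: fully open they stand 13 mm farther back than shut.
Start: joints at [1.108, 0.276, -0.026, 1.268, 0, 1.467], TCP at [0.22, 0.585, 0.231] pointing down, gripper open.
Joint ranges: [-3.12, 3.12], [-0.85, 1.88], [-1.08, 1.24], [-1.95, 2.15], [-1.57, 1.53], [-3.14, 3.14]. Speed limits (rad/s): [2.57, 2.57, 3.14, 3.14, 3.14, 3.14].

INTERFACE

Orientations are given as a 3x3 rotation matrix whose columns are the frame's x, y, z axes.
In Python, from plant import get_obs, cams, r gives the robot as it stands.
- The arm moves only by the tool servo_tool, never from a script. Its argument "deltas" is a list of rows, each a list of 3 entries, a list of its own where there are three numbers: the finger opening in mm, from 0 to 85.4, then the shift along the tool's x, y, z in units of 50 cm (1.0 is 50 cm), then the turn about the tool's z in units of 1.5 rad (1.0 is 1.5 rad). A call has 1 to 20 rows; each row is the pose to reach, as a shift and turn from the pose commanded when the call began, along the tool's axes at that moment; what a row does not reach only later rows make up. A row lasts 1/12 s, in which the tool goes at most 41.7 mm and 7.16 degrees, less where a joint would pass 70% of its speed; a pose out of reach is approached as far as the arm can. A call with a number of a shift or a turn outside -1 to 1 is refused whole. A call with a gripper value outside its range is refused whole. The fingers move at their own pace and stop on an object; "grip_force" is the grip in N (left out, the last holds). Time passes only in rows, so rows that repeat a pose let the fingers close. It gives the time, the measured TCP pose, the force, the opening and the grip force at its end, in the units of the state.
- get_obs(): the state, without advancing time (a new reading comes with each control period).
- cams.grab_frame(name): name is "scene" or "top" or "wrist"; returns a dict with "pixels" (420x560x3 uint8, red, green, blue), "fovy" (degrees; the focal length in pixels is half the picture's height over the tangent of half this angle, whatever the lens; pixels are square), "cx", "cy" (the principal point, pixels), "eye" and "attitude" of the camera in the world; the wrist camera has in their place "T_tool_cam" (4x4, takes a point from camera to tool coordinates, whose origin is the TCP and whose axes are the flange's). Camera axes: x right, y down, z forward; pixel columns grow to the right and rows downward; lengths in m; the calibration is good to about 2 mm. The wrist camera is an equidistant fisheye: a pixel r from the principal point sees the ray r / f radians off the axis. A picture is of the moment at which its call begins: read the wrist's pose just before it. There is no depth.
- r.job_done(): hands the job in; it is judged then, once.
The state is a dict: "clock": time; "qpos": joint angles; "joint_velocities": joint speeds; "joint_efforts": joint torques, N m; "ee_pos": TCP position; "orientation": TCP orientation; "ft_force": force on the tool from outside, world axes, zero at the start; "torque": the same for the moment, N m; "width": finger opening in m; "finger_force": force on a finger pad.
Only numpy, scipy, OpenCV 4.12 (cv2) and the standard library are available. Lean on these libraries where they do the work, as an engineer would, in place of code of your own. Each camera call takes 0.05 s, during which the arm holds its last target. There are 200 camera calls.

TASK

One of the two bench-top incubators has been left with its lid open and its lid alarm has latched. With the fingertips, gently push that lid down until it is fully shut, then reach into the round well in the front deck of the same incubator, press the sunken reset key right down and keep it down for at least a second, let it spring back and come clear. Do not press the key while the lid is still open, do not raise or slam the lid, and leave the other incubator, the dishes and everything else standing about where they are; nothing is to be picked up.

Things in the scene. Friction and masses are not known exactly. Their poses are not given: they have to be found in the camera images.
- incubator_a: Bench-top incubator, white plastic box fixed to the table, 300 mm deep (its x) by 240 mm wide (its y) by 138 mm high with the lid shut. Origin: centre of its underside, on the table; z up; its -x side is the front and faces the robot, give or take its yaw. The flat front deck (115 mm high, from x = -150 to -50 mm) holds the reset well; behind it lies the chamber under the lid. The two incubators are alike; they may stand left or right.
- lid_a (a joint): Opening angle of the lid of incubator_a in rad: 0 = fully shut, growing as the front edge rises. Hinge axis: along the unit's y, at x = 137 mm, z = 118 mm in the unit's frame. The lid is a white slab 20 mm thick, 212 mm wide, reaching 182 mm forward of the hinge. The stiff hinge holds it where it is left; some 1 to 4 N down near the front edge moves it.
- lid_a_edge (a point): Middle of the upper front edge of incubator_a's lid; moves with the lid; 138 mm above the table when shut. The lid's flat upper face, 20 mm from the hinge axis along its normal, runs from here to the rear and may be pushed anywhere. A tab 74 mm wide, 8 mm thick, stands 16 mm out from the middle of the front edge.
- well_a_rim (a point): Centre of the mouth of the round reset well in the front deck of incubator_a, level with the deck (115 mm above the table), to the right of the deck's middle as seen by the robot (x = -105, y = -55 mm in the unit's frame). Plain upright bore, 46 mm in diameter, with a thin dark ring round its mouth; from its centre to the shut lid's tab is 44 mm, the shut lid stands 23 mm above the deck.
- key_a_top (a point): Centre of the top of the sunken reset key of incubator_a: a flat grey disc 37 mm across that fills most of the well, 15 mm below the deck when at rest (100 mm above the table).
- key_a (a joint): Travel of the reset key of incubator_a in m: 0 = at rest, 0.006 = pressed fully down (its stop). Spring loaded: about 1.5 N to start, 4.5 N fully down; springs back when let go.
- incubator_b: Bench-top incubator, white plastic box fixed to the table, 300 mm deep (its x) by 240 mm wide (its y) by 138 mm high with the lid shut. Origin: centre of its underside, on the table; z up; its -x side is the front and faces the robot, give or take its yaw. The flat front deck (115 mm high, from x = -150 to -50 mm) holds the reset well; behind it lies the chamber under the lid. The two incubators are alike; they may stand left or right.
- lid_b (a joint): Opening angle of the lid of incubator_b in rad: 0 = fully shut, growing as the front edge rises. Hinge axis: along the unit's y, at x = 137 mm, z = 118 mm in the unit's frame. The lid is a white slab 20 mm thick, 212 mm wide, reaching 182 mm forward of the hinge. The stiff hinge holds it where it is left; some 1 to 4 N down near the front edge moves it.
- lid_b_edge (a point): Middle of the upper front edge of incubator_b's lid; moves with the lid; 138 mm above the table when shut. The lid's flat upper face, 20 mm from the hinge axis along its normal, runs from here to the rear and may be pushed anywhere. A tab 74 mm wide, 8 mm thick, stands 16 mm out from the middle of the front edge.
- well_b_rim (a point): Centre of the mouth of the round reset well in the front deck of incubator_b, level with the deck (115 mm above the table), to the right of the deck's middle as seen by the robot (x = -105, y = -55 mm in the unit's frame). Plain upright bore, 46 mm in diameter, with a thin dark ring round its mouth; from its centre to the shut lid's tab is 44 mm, the shut lid stands 23 mm above the deck.
- key_b_top (a point): Centre of the top of the sunken reset key of incubator_b: a flat grey disc 37 mm across that fills most of the well, 15 mm below the deck when at rest (100 mm above the table).
- key_b (a joint): Travel of the reset key of incubator_b in m: 0 = at rest, 0.006 = pressed fully down (its stop). Spring loaded: about 1.5 N to start, 4.5 N fully down; springs back when let go.
- dish_stack: Two covered culture dishes stacked, clear plastic, 58 mm across, 28 mm high, standing loose on the front deck of incubator_a on the side away from the well. Bystander. Origin: centre of its underside.
- marker: Grey and black marker pen, 115 mm long, 16 mm thick, lying loose on the front deck of incubator_b. Bystander. Origin: on its underside, 40 mm from its grey end, x towards the cap.
- tip_box: Blue pipette tip box with an open top, 84 x 122 mm, 54 mm high, on the table left of the incubators. Bystander. Origin: centre of its underside.
- medium_bottle: Small capped bottle, 48 mm across, 95 mm high, on the table between the two incubators. Bystander. Origin: centre of its underside.
- oil_bottle: Amber capped bottle, 56 mm across, 110 mm high, on the table left of the incubators. Bystander. Origin: centre of its underside.
- mouse: Computer mouse, 105 x 60 mm, 33 mm high, on the table to the right. Bystander. Origin: centre of its underside.
- tube_rack: Aluminium rack with four capped tubes, 75 x 150 mm, 82 mm high, on the table right of the incubators. Bystander. Origin: centre of its underside.

How it is judged:
On the way, in this order (a step that is already met when the one before it is completed fails the run):
1. the open lid has been pushed fully shut (value of joint lid_a below 0.03 rad), for 0.2 s.
2. the sunken reset key of that incubator is held right down for about a second (value of joint key_a above 0.0045 m and value of joint lid_a below 0.03 rad), for 0.9 s.
At the end, for the whole second after the job is handed in: Both lids are fully shut (within 0.03 rad, about 5 mm at the front edge), both reset keys have sprung back (within 1.5 mm), and no bystander is more than 20 mm from where it started (value of joint each of lid_a, lid_b below 0.03 rad and value of joint each of key_a, key_b below 0.0015 m and distance of each of dish_stack, marker, tip_box, medium_bottle, oil_bottle, mouse, tube_rack from where it was at the start of the episode below 0.02 m); the robot touches nothing.
It fails at once if the key is pressed (over 2 mm) while its lid is open (over 0.05 rad) (value of joint key_a above 0.002 m and value of joint lid_a above 0.05 rad).
It fails at once if the other incubator is worked: its reset key pressed (over 2 mm) or its lid opened (over 0.05 rad) (value of joint key_b above 0.002 m or value of joint lid_b above 0.05 rad).
It fails at once if the open lid is raised well beyond where it can start (over 0.9 rad) (value of joint lid_a above 0.9 rad).
It fails at once if the lid is slammed (shutting faster than 2.5 rad/s) (velocity of joint lid_a below -2.5 rad/s).
It fails at once if a bystander is carried off, knocked away or lifted (over 20 mm) (distance of any of dish_stack, marker, tip_box, medium_bottle, oil_bottle, mouse, tube_rack from where it was at the start of the episode above 0.02 m).
It also fails if it takes over 51 s, if anything falls off the work surface, if the arm or the gripper's body presses on something with over 40 N, if the wrist force passes 120 N, or if a joint passes its speed limit or range.

## Working session

There is one attempt and no reset: what is moved stays moved. The work goes in short steps, Python scripts to look and compute and a tool call to move; the robot and the scene stay as the last step left them, time stands still between calls to the robot, and variables do not carry over. Pictures are saved under pics/ and viewed, at most 10 in all, crops included, and the job is handed in when it is done.

Besides the shell and the picture viewer there is one more tool, called as name([rows], argument=value, ...), one row to a line, values as JSON. servo_tool: Moves the arm, as the interface text tells. Shifts and turns lie within -1 to 1; 1 stands for 50 cm of shift or 1.5 rad of turn. Its arguments: {"type":"object","properties":{"deltas":{"type":"array"},"grip_force":{"type":"number"}},"required":["deltas"]}

```bash
mkdir -p pics
python3 - <<'E'
from plant import get_obs,cams,r
import cv2,pickle
o=get_obs(); print(o)
for n in("scene","top"):
    f=cams.grab_frame(n); pickle.dump(f,open(f"pics/{n}.pkl","wb")); cv2.imwrite(f"pics/{n}.png",f["pixels"][...,::-1]); print({k:v for k,v in f.items() if k!="pixels"})
E
```

```text
{'clock': 0.0, 'qpos': array([ 1.10758952e+00,  2.77166980e-01, -2.78985393e-02,  1.26797513e+00,
       -2.53536313e-05,  1.46743663e+00]), 'joint_velocities': array([-0.00169999,  0.00017833,  0.00099662,  0.00186718, -0.00093937,
        0.00069155]), 'joint_efforts': array([-2.82700776e-04, -4.45514274e+01,  2.95200258e+01,  1.63643877e-02,
        5.88625221e-05, -1.34805191e-06]), 'ee_pos': array([0.21972568, 0.58427319, 0.23013026]), 'orientation': array([[-9.35950578e-01,  3.52130025e-01, -9.80123241e-04],
       [ 3.52131329e-01,  9.35948423e-01, -2.01915105e-03],
       [ 2.06341092e-04, -2.23495769e-03, -9.99997481e-01]]), 'ft_force': array([-0.04507014, -0.04358274, -0.04731265]), 'torque': array([-0.03230129,  0.02432627, -0.01629157]), 'finger_force': 0.0, 'width': 0.08499908578764688}
{'fovy': 44.29152333494876, 'cx': 278.4342601695659, 'cy': 204.87885134244263, 'eye': array([1.06176139, 0.79144707, 1.22679107]), 'attitude': array([[-0.84195286,  0.42623711, -0.3308131 ],
       [ 0.53937455,  0.64922888, -0.53626203],
       [-0.01380136, -0.62993952, -0.77652156]])}
{'fovy': 51.656743712950906, 'cx': 285.42470462705154, 'cy': 207.87608950482345, 'eye': array([0.32357404, 0.01995328, 1.28995916]), 'attitude': array([[ 0.00124943, -0.98074688,  0.19527926],
       [-0.99988148, -0.00422183, -0.01480577],
       [ 0.01534515, -0.19523762, -0.98063592]])}
```

View pics/scene.png

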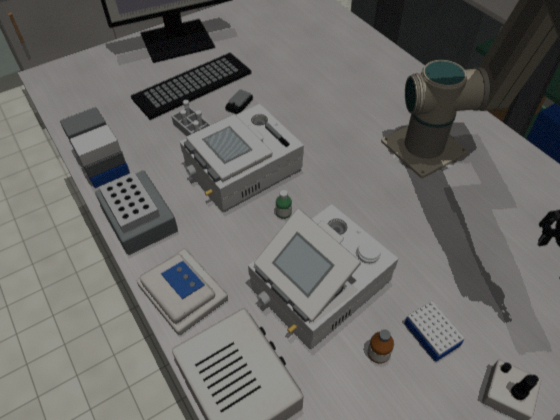

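View pics/top.png

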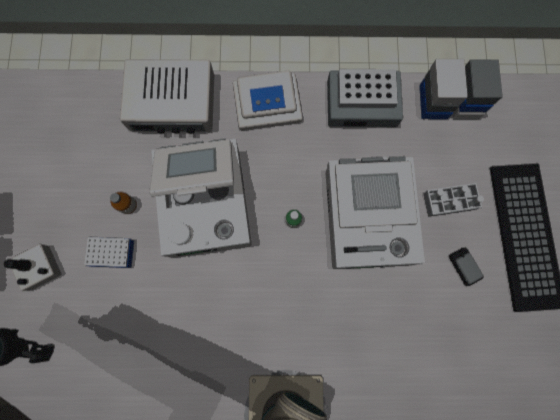

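The scene view shows the left incubator, with the dishes on its deck, has the open lid, so it is incubator_a. In the top view its well is at about (224,230), its deck front corners at about (161,254) and (249,247), and the front edge of the open lid at about (153,193) to (232,186).

```bash
cat > h.py <<'E'
import numpy as np,cv2,pickle
def ray(f,u,v):
    F=f["pixels"].shape[0]/2/np.tan(np.radians(f["fovy"])/2)
    return f["attitude"]@np.array([(u-f["cx"])/F,(v-f["cy"])/F,1.])
def onz(f,u,v,z):
    d=ray(f,u,v); return f["eye"]+d*(z-f["eye"][2])/d[2]
def proj(f,p):
    F=f["pixels"].shape[0]/2/np.tan(np.radians(f["fovy"])/2)
    c=f["attitude"].T@(np.array(p)-f["eye"]); return c[:2]/c[2]*F+[f["cx"],f["cy"]]
E
python3 - <<'E'
from h import *
t=pickle.load(open("pics/top.pkl","rb"));s=pickle.load(open("pics/scene.pkl","rb"))
for n,p in dict(well=(224,230),cl=(161,254),cr=(249,247),dish=(180,233)).items(): print(n,onz(t,*p,.115).round(4))
print("scene well",onz(s,338,227,.115).round(4))
a=t["pixels"][125:265,140:260]; b=s["pixels"][195:345,240:405]
a=cv2.resize(a,None,fx=4,fy=4,interpolation=2);b=cv2.resize(b,None,fx=3.5,fy=3.5,interpolation=2)
cv2.imwrite("pics/a.png",a[...,::-1]);cv2.imwrite("pics/b.png",b[...,::-1])
E
```

```text
well [0.4953 0.1697 0.115 ]
cl [0.4295 0.3371 0.115 ]
cr [0.449  0.1008 0.115 ]
dish [0.4866 0.2889 0.115 ]
scene well [0.496  0.1753 0.115 ]
```

View pics/a.png

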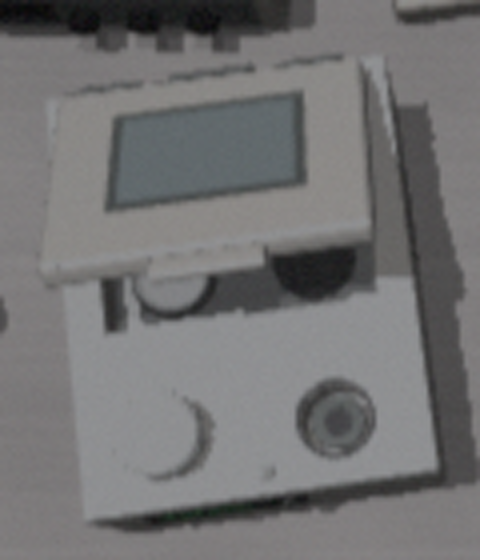

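View pics/b.png

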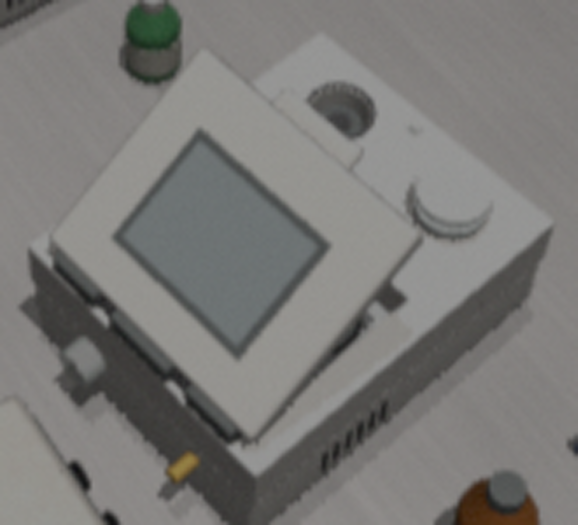

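```bash
cat >> h.py <<'E'
def tri(f,p,g,q):
    a,b=ray(f,*p),ray(g,*q); M=np.stack([a,-b],1); k=np.linalg.lstsq(M,g["eye"]-f["eye"],rcond=None)[0]
    P,Q=f["eye"]+k[0]*a,g["eye"]+k[1]*b; return (P+Q)/2,np.linalg.norm(P-Q)
E
python3 - <<'E'
from h import *
t=pickle.load(open("pics/top.pkl","rb"));s=pickle.load(open("pics/scene.pkl","rb"))
A=lambda u,v:(140+u/4,125+v/4)
B=lambda u,v:(240+u/3.5,195+v/3.5)
w=onz(t,*A(336,418),.115);fl=onz(t,*A(88,521),.115);fr=onz(t,*A(438,470),.115)
print(w,fl,fr,onz(s,*B(342,112),.115), onz(s,*B(552,228),.115))
d=fl-fr; yaw=np.arctan2(-d[0],d[1]); print("yaw",yaw,np.linalg.norm(d))
c,q=np.cos(yaw),np.sin(yaw);R=np.array([[c,-q],[q,c]])
o1=w[:2]-R@[-.105,-.055]; o2=(fl+fr)[:2]/2-R@[-.15,0]; print("origin",o1,o2)
L,e=tri(t,A(42,268),s,B(420,238));print(L,e,R.T@(L[:2]-o1))
L,e=tri(t,A(370,228),s,B(205,50));print(L,e,R.T@(L[:2]-o1))
E
```

```text
[0.49666905 0.16975624 0.115     ] [0.42612702 0.3342445  0.115     ] [0.46128156 0.09964008 0.115     ] [0.49659682 0.17492336 0.115     ] [0.43210592 0.34257351 0.115     ]
yaw 0.14873935369897792 0.2372236810623274
origin [0.59235918 0.23970908] [0.59204809 0.23917102]
[0.57312653 0.34424703 0.22490068] 0.004812920799284947 [-0.00352866  0.10623383]
[0.60124781 0.13828434 0.22490915] 0.001467824798480253 [-0.00623979 -0.1016221 ]
```

The unit origin is about (0.592, 0.2395) with yaw about 0.14, and the lid is open about 0.54 rad. I'll hover over the well with the fingers shut and look.

servo_tool([
  [0, [0, 0, -0.08], 0],
  [0, [0, 0, -0.14], 0],
  [0, [-0.1, -0.07, -0.16], -0.08],
  [0, [-0.3, -0.2, -0.16], -0.2],
  [0, [-0.5, -0.35, -0.16], -0.335],
  [0, [-0.814, -0.574, -0.14], -0.335],
  [0, [-0.814, -0.574, -0.14], -0.335],
  [0, [-0.814, -0.574, -0.14], -0.335],
  [0, [-0.814, -0.574, -0.14], -0.335],
  [0, [-0.814, -0.574, -0.14], -0.335],
  [0, [-0.814, -0.574, -0.14], -0.335],
  [0, [-0.814, -0.574, -0.14], -0.335],
  [0, [-0.814, -0.574, -0.14], -0.335],
  [0, [-0.814, -0.574, -0.14], -0.335],
  [0, [-0.814, -0.574, -0.14], -0.335],
  [0, [-0.814, -0.574, -0.14], -0.335],
  [0, [-0.814, -0.574, -0.14], -0.335],
  [0, [-0.814, -0.574, -0.14], -0.335],
  [0, [-0.814, -0.574, -0.14], -0.335],
  [0, [-0.814, -0.574, -0.14], -0.335],
], grip_force=20)

```text
clock: 1.77
ee_pos: [0.4992, 0.1743, 0.3014]
orientation: [[-0.99, -0.145, -0.0], [-0.145, 0.99, 0.0], [0.0, 0.0, -1.0]]
ft_force: [0.1, -0.7, -0.0]
width: 0.0002
finger_force: 0.0
```

Run:
```python
from plant import get_obs,cams,r
import cv2,pickle
o=get_obs(); f=cams.grab_frame("wrist"); f["o"]=o
pickle.dump(f,open("pics/w1.pkl","wb")); cv2.imwrite("pics/w1.png",f["pixels"][...,::-1])
print(o["clock"],o["ee_pos"],o["orientation"].round(3),o["width"],{k:v for k,v in f.items() if k not in("pixels","o")})
```

```text
1.7667 [0.49917849 0.17429804 0.30138743] [[-0.99  -0.145 -0.   ]
 [-0.145  0.99   0.   ]
 [ 0.     0.    -1.   ]] 0.00022493709583525602 {'fovy': 65.70646984690485, 'cx': 275.99522829272456, 'cy': 208.43013626268632, 'T_tool_cam': array([[ 1.62799350e-04, -9.48658160e-01, -3.16303127e-01,
         8.14541591e-02],
       [ 9.99999985e-01,  1.38181808e-04,  1.00258405e-04,
         1.75533306e-04],
       [-5.14036162e-05, -3.16303139e-01,  9.48658169e-01,
        -1.41739907e-01],
       [ 0.00000000e+00,  0.00000000e+00,  0.00000000e+00,
         1.00000000e+00]])}
```

View pics/w1.png

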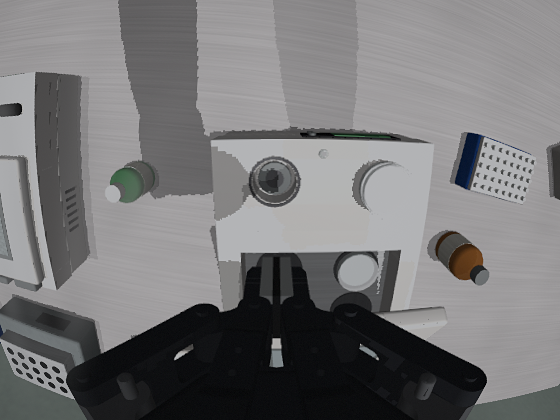

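The wrist view shows the well at about (275,181), with its ring spanning 249–300 × 156–206. The dishes are at (383,187), and the deck's front corners are at (213,140) and (434,143). The shut fingers are at the bottom.

```bash
cat >> h.py <<'E'
def wr(f,u,v,z):
    F=f["pixels"].shape[0]/2/np.tan(np.radians(f["fovy"])/2)
    x,y=u-f["cx"],v-f["cy"]; r=np.hypot(x,y); a=r/F
    d=np.array([x/r*np.sin(a),y/r*np.sin(a),np.cos(a)]); T=f["T_tool_cam"]; R=f["o"]["orientation"]
    e=f["o"]["ee_pos"]+R@T[:3,3]; d=R@T[:3,:3]@d; return e+d*(z-e[2])/d[2]
E
python3 - <<'E'
from h import *
f=pickle.load(open("pics/w1.pkl","rb"))
g=cv2.cvtColor(f["pixels"],cv2.COLOR_RGB2GRAY); m=(g<150).astype(np.uint8); m[:,:244]=0;m[:150]=0;m[212:]=0;m[:,306:]=0
n,l,st,c=cv2.connectedComponentsWithStats(m); i=1+st[1:,4].argmax(); print(st[i],c[i])
x,y,w,h,_=st[i]; W=wr(f,x+w/2-.5,y+h/2-.5,.115)
print("well",W,[wr(f,*p,.115).round(4) for p in((x,y+h/2),(x+w,y+h/2),(x+w/2,y),(x+w/2,y+h))])
a=wr(f,213,140,.115);b=wr(f,434,143,.115);d=b-a;print(a,b,np.linalg.norm(d),"yaw",np.arctan2(-d[0],d[1]))
for yaw in (.145,):
    R=np.array([[np.cos(yaw),-np.sin(yaw)],[np.sin(yaw),np.cos(yaw)]]);o=W[:2]-R@[-.105,-.055];print("o",o)
    for th in(.54,.3,.1,0):
        s=.15; p=np.r_[o+R@[.137-s*np.cos(th)+.02*np.sin(th),0],.118+s*np.sin(th)+.02*np.cos(th)]
        print(th,p.round(4),(f["o"]["orientation"].T@(p-f["o"]["ee_pos"])/.5).round(3))
E
```

```text
[ 244  156   57   52 2193] [272.27405381 181.46557228]
well [0.49824917 0.17021178 0.115     ] [array([0.5029, 0.1414, 0.115 ]), array([0.4944, 0.2001, 0.115 ]), array([0.4716, 0.1669, 0.115 ]), array([0.5268, 0.1748, 0.115 ])]
[0.4632802  0.10434894 0.115     ] [0.42721395 0.33856723 0.115     ] 0.23697886599246792 yaw 0.15278559581342357
o [0.5942002  0.23980631]
0.54 [0.6126 0.2425 0.2123] [-0.244  0.102  0.178]
0.3 [0.5938 0.2397 0.1814] [-0.206  0.102  0.24 ]
0.1 [0.5841 0.2383 0.1529] [-0.186  0.102  0.297]
0 [0.5813 0.2379 0.138 ] [-0.181  0.102  0.327]
```

servo_tool([
  [0, [-0.08, 0.03, 0], 0],
  [0, [-0.16, 0.07, 0], 0],
  [0, [-0.244, 0.104, 0], 0],
  [0, [-0.244, 0.104, 0.03], 0],
  [0, [-0.244, 0.104, 0.08], 0],
  [0, [-0.244, 0.104, 0.12], 0],
  [0, [-0.244, 0.104, 0.14], 0],
  [0, [-0.244, 0.104, 0.155], 0],
  [0, [-0.242, 0.104, 0.165], 0],
  [0, [-0.24, 0.104, 0.175], 0],
  [0, [-0.237, 0.104, 0.185], 0],
  [0, [-0.23, 0.104, 0.195], 0],
  [0, [-0.225, 0.104, 0.205], 0],
  [0, [-0.22, 0.104, 0.215], 0],
  [0, [-0.213, 0.104, 0.225], 0],
  [0, [-0.207, 0.104, 0.235], 0],
  [0, [-0.203, 0.104, 0.245], 0],
  [0, [-0.2, 0.104, 0.255], 0],
  [0, [-0.197, 0.104, 0.265], 0],
  [0, [-0.194, 0.104, 0.275], 0],
])

```text
clock: 3.48
ee_pos: [0.5878, 0.2381, 0.1631]
orientation: [[-0.99, -0.142, -0.001], [-0.142, 0.99, -0.0], [0.001, -0.0, -1.0]]
ft_force: [-1.4, -0.6, 1.6]
width: -0.0
finger_force: 0.9
```

servo_tool([
  [0, [0.003, 0, 0.01], 0],
  [0, [0.005, 0, 0.02], 0],
  [0, [0.008, 0, 0.028], 0],
  [0, [0.01, 0, 0.035], 0],
  [0, [0.011, 0, 0.042], 0],
  [0, [0.012, 0, 0.048], 0],
  [0, [0.012, 0, 0.052], 0],
  [0, [0.012, 0, 0.055], 0],
  [0, [0.012, 0, 0.055], 0],
  [0, [0.012, 0, 0.055], 0],
])

```text
clock: 4.32
ee_pos: [0.5826, 0.2374, 0.138]
orientation: [[-0.99, -0.142, 0.0], [-0.142, 0.99, -0.0], [-0.0, -0.0, -1.0]]
ft_force: [-2.3, -1.3, 8.6]
width: 0.0001
finger_force: 4.5
```

The lid has reached 138 mm and 8.6 N resists, so it's shut. I'll press a little longer, then lift and hover over the well.

servo_tool([
  [0, [0, 0, 0.004], 0],
  [0, [0, 0, 0.006], 0],
  [0, [0, 0, 0.006], 0],
  [0, [0, 0, 0.006], 0],
  [0, [0, 0, 0], 0],
  [0, [0, 0, -0.03], 0],
  [0, [0, 0, -0.08], 0],
  [0, [0, 0, -0.127], 0],
  [0, [0.07, -0.04, -0.127], 0],
  [0, [0.13, -0.08, -0.127], 0],
  [0, [0.186, -0.104, -0.127], 0],
  [0, [0.186, -0.104, -0.127], 0],
  [0, [0.186, -0.104, -0.127], 0],
  [0, [0.186, -0.104, -0.127], 0],
  [0, [0.186, -0.104, -0.127], 0],
  [0, [0.186, -0.104, -0.127], 0],
])

```text
clock: 5.65
ee_pos: [0.4992, 0.1733, 0.1999]
orientation: [[-0.99, -0.143, 0.001], [-0.143, 0.99, 0.0], [-0.001, 0.0, -1.0]]
ft_force: [0.1, -0.5, -0.1]
width: -0.0002
finger_force: 0.0
```

Run:
```python
from plant import get_obs,cams,r
import cv2,pickle
o=get_obs(); f=cams.grab_frame("wrist"); f["o"]=o
pickle.dump(f,open("pics/w2.pkl","wb")); cv2.imwrite("pics/w2.png",f["pixels"][...,::-1])
s=cams.grab_frame("scene"); cv2.imwrite("pics/s2.png",cv2.resize(s["pixels"][180:350,230:410],None,fx=3,fy=3)[...,::-1])
print(o["clock"],o["ee_pos"],o["ft_force"])
```

```text
5.65 [0.49915497 0.17334    0.19992017] [ 0.09866221 -0.51714167 -0.13621717]
```

View pics/w2.png

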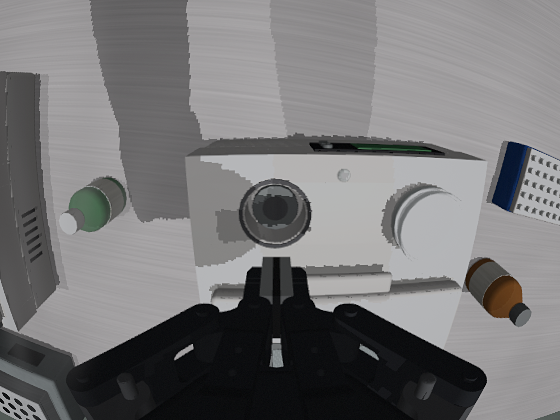

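View pics/s2.png

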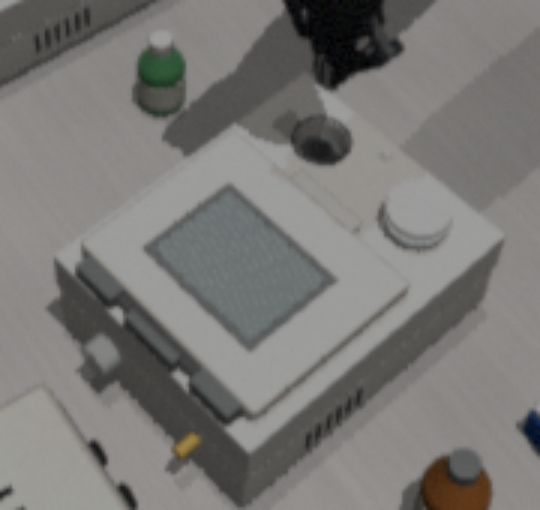

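The scene view shows the lid flat and shut. In the wrist view the ring of the well spans about 239–311 × 179–249, so its centre is at about (275,214).

Run:
```python
from h import *
f=pickle.load(open("pics/w2.pkl","rb"));o=f["o"]
P=[wr(f,*p,.115) for p in((239,214),(311,214),(275,179),(275,249))]
print(np.linalg.norm(P[0]-P[1]),np.linalg.norm(P[2]-P[3]),(P[0]+P[1])/2,(P[2]+P[3])/2)
W=np.r_[((P[0]+P[1])/2)[1],0]; C=sum(P)/4; print(C,o["orientation"].T@(C-o["ee_pos"])/.5)
```

```text
0.05342918687252614 0.055164502413401297 [0.49779122 0.17261151 0.115     ] [0.49881558 0.17276378 0.115     ]
[0.4983034  0.17268764 0.115     ] [ 0.00201508 -0.00108312  0.16983848]
```

servo_tool([
  [0, [0.002, -0.001, 0.06], 0],
  [0, [0.002, -0.001, 0.1], 0],
  [0, [0.002, -0.001, 0.13], 0],
  [0, [0.002, -0.001, 0.15], 0],
  [0, [0.002, -0.001, 0.165], 0],
  [0, [0.002, -0.001, 0.18], 0],
  [0, [0.002, -0.001, 0.19], 0],
  [0, [0.002, -0.001, 0.198], 0],
  [0, [0.002, -0.001, 0.204], 0],
  [0, [0.002, -0.001, 0.204], 0],
  [0, [0.002, -0.001, 0.204], 0],
])

```text
clock: 6.67
ee_pos: [0.4975, 0.1723, 0.0985]
orientation: [[-0.99, -0.142, 0.001], [-0.142, 0.99, 0.0], [-0.001, 0.0, -1.0]]
ft_force: [-0.9, 0.3, 1.5]
width: 0.0002
finger_force: 1.1
```

servo_tool([
  [0, [0, 0, 0.005], 0],
  [0, [0, 0, 0.009], 0],
  [0, [0, 0, 0.012], 0],
  [0, [0, 0, 0.014], 0],
  [0, [0, 0, 0.014], 0],
  [0, [0, 0, 0.014], 0],
])

```text
clock: 7.17
ee_pos: [0.4977, 0.1723, 0.0938]
orientation: [[-0.99, -0.142, 0.002], [-0.142, 0.99, 0.0], [-0.002, -0.0, -1.0]]
ft_force: [-5.7, -1.2, 18.7]
width: 0.0
finger_force: 9.5
```

The key is on its stop (z 0.0938, 18.7 N). Next I hold it down, then retract.

servo_tool([
  [0, [0, 0, 0], 0],
  [0, [0, 0, 0], 0],
  [0, [0, 0, 0], 0],
  [0, [0, 0, 0], 0],
  [0, [0, 0, 0], 0],
  [0, [0, 0, 0], 0],
  [0, [0, 0, 0], 0],
  [0, [0, 0, 0], 0],
  [0, [0, 0, 0], 0],
  [0, [0, 0, 0], 0],
  [0, [0, 0, 0], 0],
  [0, [0, 0, 0], 0],
  [0, [0, 0, 0], 0],
  [0, [0, 0, 0], 0],
  [0, [0, 0, 0], 0],
  [0, [0, 0, 0], 0],
  [0, [0, 0, 0], 0],
  [0, [0, 0, 0], 0],
])

```text
clock: 8.67
ee_pos: [0.4977, 0.1723, 0.0938]
orientation: [[-0.99, -0.142, 0.002], [-0.142, 0.99, 0.0], [-0.002, 0.0, -1.0]]
ft_force: [-6.0, -1.6, 18.4]
width: -0.0003
finger_force: 9.5
```

servo_tool([
  [0, [0, 0, -0.01], 0],
  [0, [0, 0, -0.02], 0],
  [0, [0, 0, -0.04], 0],
  [0, [0, 0, -0.07], 0],
  [0, [0, 0, -0.12], 0],
  [0, [0, 0, -0.18], 0],
  [0, [0, 0, -0.25], 0],
  [0, [0, 0, -0.32], 0],
  [0, [0, 0, -0.32], 0],
  [0, [0, 0, -0.32], 0],
  [0, [0, 0, -0.32], 0],
])

```text
clock: 9.58
ee_pos: [0.4968, 0.172, 0.2505]
orientation: [[-0.99, -0.142, -0.0], [-0.142, 0.99, -0.0], [0.0, -0.0, -1.0]]
ft_force: [0.4, -0.1, 0.1]
width: 0.0004
finger_force: 0.0
```

Run:
```python
from plant import get_obs,cams,r
import cv2
f=cams.grab_frame("wrist"); cv2.imwrite("pics/w3.png",f["pixels"][...,::-1]); o=get_obs(); print(o["clock"],o["ee_pos"],o["ft_force"])
```

```text
9.6333 [0.49610756 0.17190131 0.24949983] [-0.10218575 -0.49382431 -0.23802724]
```

View pics/w3.png

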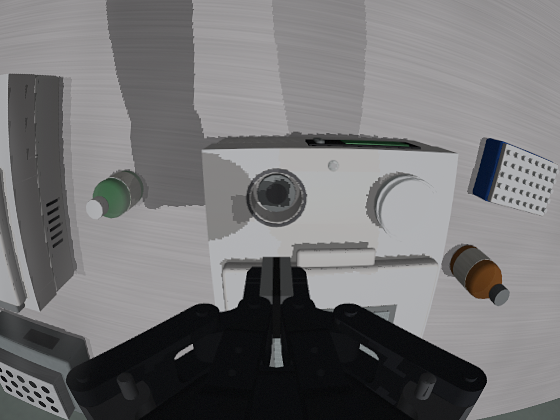

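The lid is shut, the well at (276,197) looks as it did before, and the dishes at (403,205) and the bottles are undisturbed. The tool is clear, so I'm handing in.

```bash
python3 -c "
from plant import r
print(r.job_done())"
```

```text
the job is handed in; nothing more can be done
None
```

I pushed incubator_a's lid fully shut, held its reset key on its stop for about 1.5 s and let go, then withdrew clear and handed the job in after about 10 s; no verdict was returned.

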